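# Stopper the nitrogen flask and lock it for carrying

## Robot

A 6-joint arm with a two-finger parallel gripper is mounted at the origin on a cart in front of the work surface, level with it; the furniture and walls round the work are solid. World frame = base frame: x ahead of the robot, y to its left, z up, the work surface at z = 0. Lengths are in m, angles in rad, forces in N, time in s.
With the tool pointing down it reaches from about 0.325 to 0.775 m from the base axis. Payload 9.3 kg.
Tool frame: the origin (TCP) lies midway between the tips of the shut fingers; the grasp point (between the pads) lies 19 mm behind it; z points along the fingers, y is the line along which they close (so a half turn about z gives the same grasp; the last joint's range is limited). The gripper opens to 85 mm and grips with 20 to 120 N. Pads are 22 mm wide; open, the fingers measure 114 mm over their backs; the gripper's body (76 mm by 85 mm) begins 54 mm behind the grasp point. The pads swing forward as they close: fully open they stand 13 mm farther back than shut.
Start: joints at [-0.153, 0.259, 0.021, 1.334, 0, 1.418], TCP at [0.55, -0, 0.231] pointing down, gripper open.
Joint ranges: [-3.04, 3.04], [-0.91, 1.82], [-1.04, 1.36], [-1.92, 1.95], [-1.52, 1.45], [-3.14, 3.14]. Speed limits (rad/s): [2.22, 2.22, 2.79, 3.14, 3.14, 3.14].

## Interface

Orientations are given as a unit quaternion [w, x, y, z].
In Python, from workcell import bot gives the robot as it stands.
- The arm moves only by the shell command python3 -m jog 'ROWS' [FORCE]. ROWS is JSON, a list of rows, each an object with "offset": the shift along the tool's x, y, z each as a share of 20 mm, from -1 to 1, a list of three; "twist": the turn, a rotation vector about the tool's x, y, z each as a share of 0.12 rad, from -1 to 1, a list of three; "gripper": the opening, from 0 (shut) to 1 (fully open). A call has 1 to 5 rows; each row shifts and turns the commanded pose from where the row before left it, along the tool's axes as they then stand; what a row does not reach is not made up. A row lasts 1/8 s, in which the tool goes at most 62.5 mm and 10.7 degrees, less where a joint would pass 70% of its speed; a pose out of reach is approached as far as the arm can. A call with a number of a shift or a turn outside -1 to 1 is refused whole. A call with a gripper value outside its range is refused whole. The fingers move at their own pace and stop on an object; FORCE is the grip in N (left out, the last holds). Time passes only in rows, so rows that do not move let the fingers close. It gives the time, the measured TCP pose, the force, the opening and the grip force at its end, in the units of the state.
- bot.get_state(): the state, without advancing time (a new reading comes with each control period).
- bot.capture(name): name is "scene" or "side" or "wrist"; returns a dict with "image" (384x512x3 uint8, red, green, blue), "vertical_fov" (degrees; the focal length in pixels is half the picture's height over the tangent of half this angle, whatever the lens; pixels are square), "cx", "cy" (the principal point, pixels), "world_from_camera" (4x4, takes a point from camera to world coordinates). Camera axes: x right, y up, looking along -z (the intrinsics and any distortion apply to the point x, -y, -z); pixel columns grow to the right and rows downward; lengths in m; the calibration is good to about 2 mm. A picture is of the moment at which its call begins. There is no depth.
- bot.job_done(): hands the job in; it is judged then, once.
The state is a dict: "clock": time; "joint_pos": joint angles; "joint_velocities": joint speeds; "tau": joint torques, N m; "ee_pos": TCP position; "orientation": TCP orientation; "force": force on the tool from outside, world axes, zero at the start; "wrist_torque": the same for the moment, N m; "grip_width": finger opening in m; "grasp_force": force on a finger pad.
Only numpy, scipy, OpenCV 4.12 (cv2) and the standard library are available. Lean on these libraries where they do the work, as an engineer would, in place of code of your own. Each camera call takes 0.05 s, during which the arm holds its last target. There are 200 camera calls.

## Task

The small liquid-nitrogen flask must be closed before it is carried to the next room: swing its wire bail aside from over the open mouth, lower the loose stopper gently into the neck until its cap rests flat on the rim, then swing the bail back upright over the knob so that it keeps the stopper in. Leave the flask standing upright where it is, without shoving or tipping it, and leave the bottle, the tub and the vials alone.

Things in the scene. Friction and masses are not known exactly. Their poses are not given: they have to be found in the camera images.
- flask: Loose bench-top cryogenic flask, 1.6 kg: upright blue cylinder 112 mm across, shoulder from 116 to 142 mm height, steel neck 66 mm across with its rim 158 mm above the desk. Origin at the centre of its underside, z up. Its y axis is parallel to the bail's hinge line, which runs 142 mm above the origin; steel pivots at y = +48 and -48 mm.
- mouth (a point): Centre of the open mouth in the plane of the rim, 158 mm above the flask's underside; axes as the flask. The neck is a straight bore of 50 mm, wall 8 mm, much deeper than the stopper's plug is long.
- bail (a joint): Angle of the bail about the flask's y axis: 0 = upright over the mouth, positive = top leans to the flask's +x, negative = to -x; stops at -1.0 and +1.0. Stiff friction hinge: it stays wherever it is left; about 1.5 N at the bar moves it. Upright, it passes 4 mm above the knob of a fully seated stopper. At a stop the bar lies 60 mm beside the flask's axis, 180 mm above the desk.
- bail_bar (a point): Middle of the bail's bar (centre line of the wire). The bail is an inverted U of 8 mm steel wire: two legs at y = +53 and -53 mm in the flask's frame rise from the hinge line (142 mm above the flask's underside) to a straight bar parallel to y, 71 mm from the hinge line; the corners are rounded, so the bar is straight to y = +40 and -40 mm.
- stopper: Loose stopper, 0.11 kg, 85 mm tall, standing on its narrow end, knob up: white plug 36 mm across at the foot, 45.6 mm at 38 mm height; blue disc cap 61 mm across (38 to 47 mm); stem 21 mm across; black round knob 34 mm across from 54 to 85 mm (straight side 57 to 77, domed top). Origin at the centre of the foot, z up to the knob; round, so yaw does not matter.
- stopper_seat (a point): Centre of the underside of the stopper's cap, 38 mm above its foot: it lies at the mouth point when the stopper is home.
- stopper_knob (a point): Point on the stopper's axis 70 mm above its foot, inside the knob: the height to grip.
- saline: Bystander: loose white bottle, 44 mm across, 134 mm tall, standing; origin at the centre of its underside. It and the stopper stand at two places left and right of the flask, either way round.
- tub: Bystander: loose clear-and-white swab tub, 129 x 159 x 62 mm, beyond the flask and to its right; origin at the centre of its underside.
- vial_3: Bystander: loose small vial with a red cap, 22 mm across, 47 mm tall, beyond and to the right of the flask; origin at the centre of its underside.
- vial_4: Bystander: loose small vial with a blue cap, 22 mm across, 47 mm tall, next to the red-capped one; origin at the centre of its underside.
Mind the look-alikes: they are no part of the job. What is shaped like the stopper but purple is not meant.

How it is judged:
By the outcome, as a careful person would: the job done as asked, in the order asked, and still so for the second after the job is handed in, with the robot touching nothing.
It also fails if it takes over 72 s, if anything falls off the work surface, if the arm or the gripper's body presses on something with over 40 N, if the wrist force passes 120 N, or if a joint passes its speed limit or range.

## Working session

There is one attempt and no reset: what is moved stays moved. The work goes in short steps, Python scripts to look and compute and a shell command to move; the robot and the scene stay as the last step left them, time stands still between calls to the robot, and variables do not carry over. Pictures are saved under pics/ and viewed, at most 10 in all, crops included, and the job is handed in when it is done.

```bash
ls; mkdir -p pics; python3 - <<'E'
from workcell import bot
import cv2, numpy as np
print(bot.get_state())
ims=[]
for n in ("scene","side","wrist"):
    c=bot.capture(n); np.savez(f"pics/{n}0.npz",**{k:np.array(v) for k,v in c.items()})
    cv2.imwrite(f"pics/{n}0.png",c["image"][:,:,::-1]); print(n,{k:v for k,v in c.items() if k!="image"})
E
```

```text
pics
{'clock': 0.0, 'joint_pos': array([-1.52569072e-01,  2.59190112e-01,  2.07915116e-02,  1.33368442e+00,
       -9.92013116e-07,  1.41821652e+00]), 'joint_velocities': array([-0.00022571, -0.00134943, -0.00035673, -0.00068853,  0.00196779,
       -0.00024183]), 'tau': array([-2.65873996e-04, -5.55637658e+01,  3.44536042e+01,  1.31759423e-02,
       -2.94380488e-04,  4.47349430e-05]), 'ee_pos': array([5.49739093e-01, 5.21419590e-05, 2.30678998e-01]), 'orientation': array([-5.18476499e-04,  7.07102839e-01,  7.07110431e-01, -3.80890928e-04]), 'force': array([0.8648757 , 0.11678307, 0.05829153]), 'wrist_torque': array([-0.01385329, -0.03493176,  0.01053399]), 'grasp_force': 0.0, 'grip_width': 0.08534477134152223}
scene {'vertical_fov': 43.614709135855335, 'cx': 245.23565724342743, 'cy': 191.74346971640858, 'world_from_camera': array([[ 0.90459217,  0.20668547, -0.37281916,  0.12243335],
       [-0.42618369,  0.45690868, -0.78077008, -1.06553746],
       [ 0.00897048,  0.86516795,  0.50140199,  0.77739329],
       [ 0.        ,  0.        ,  0.        ,  1.        ]])}
side {'vertical_fov': 54.62803672496692, 'cx': 251.6204573642262, 'cy': 189.92875233224083, 'world_from_camera': array([[-0.94795476,  0.16510392, -0.27225442,  0.32327956],
       [-0.31836807, -0.47845998,  0.81836289,  0.71127689],
       [ 0.00485208,  0.86244811,  0.50612224,  0.63892517],
       [ 0.        ,  0.        ,  0.        ,  1.        ]])}
wrist {'vertical_fov': 66.25716786792403, 'cx': 253.82814616211587, 'cy': 193.98372490905197, 'world_from_camera': array([[ 9.99998094e-01,  5.21911960e-05,  1.95159827e-03,
         5.50884849e-01],
       [-5.89576058e-04,  9.61043214e-01,  2.76397529e-01,
         7.20035994e-02],
       [-1.86114476e-03, -2.76398153e-01,  9.61041413e-01,
         3.74251142e-01],
       [ 0.00000000e+00,  0.00000000e+00,  0.00000000e+00,
         1.00000000e+00]])}
```

View pictures.

View pics/scene0.png

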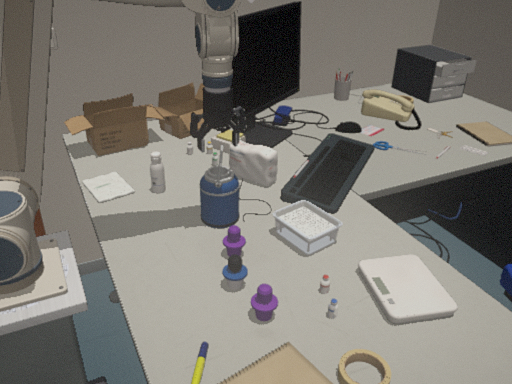

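View pics/side0.png

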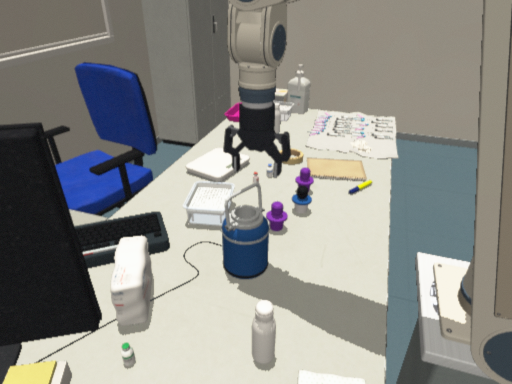

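View pics/wrist0.png

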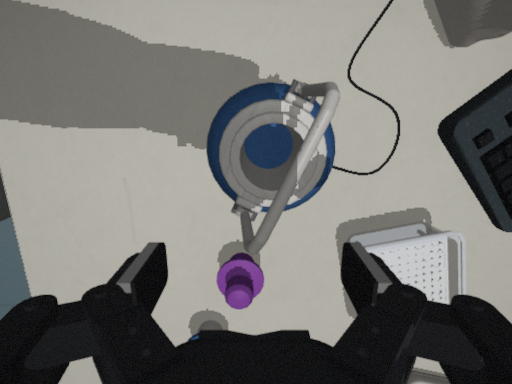

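Candidates for the stopper: purple (scene 234,240), purple (264,300), both look-alikes. The one with blue cap and black knob at scene (235,270) / side (302,197) is the stopper. The flask is at scene (220,195), with the bail leaning toward image right in the wrist view, and the saline bottle is on the other side of it. Next I'll measure and check a close crop.

```bash
cat > h.py <<'E'
import numpy as np, cv2
from workcell import bot
def load(n): return dict(np.load(f"pics/{n}.npz"))
def snap(cam,name):
    c=bot.capture(cam); np.savez(f"pics/{name}.npz",**{k:np.array(v) for k,v in c.items()})
    cv2.imwrite(f"pics/{name}.png",c["image"][:,:,::-1]); return load(name)
def f_(c): return 192/np.tan(np.radians(float(c["vertical_fov"]))/2)
def ray(c,p):
    f=f_(c); d=np.array([(p[0]-c["cx"])/f,-(p[1]-c["cy"])/f,-1.]); T=c["world_from_camera"]
    d=T[:3,:3]@d; return T[:3,3],d/np.linalg.norm(d)
def plane(c,p,z):
    o,d=ray(c,p); return o+d*(z-o[2])/d[2]
def tri(*cps):
    A=np.zeros((3,3));b=np.zeros(3);R=[ray(*cp) for cp in cps]
    for o,d in R:
        M=np.eye(3)-np.outer(d,d);A+=M;b+=M@o
    x=np.linalg.solve(A,b)
    return x,[round(1e3*np.linalg.norm((np.eye(3)-np.outer(d,d))@(x-o)),1) for o,d in R]
def proj(c,X):
    T=c["world_from_camera"]; q=T[:3,:3].T@(np.array(X)-T[:3,3]); f=f_(c)
    return np.array([c["cx"]-f*q[0]/q[2],c["cy"]+f*q[1]/q[2]])
def blob(c,box,lo,hi):
    x0,y0,x1,y1=box; hsv=cv2.cvtColor(c["image"][y0:y1,x0:x1],cv2.COLOR_RGB2HSV)
    m=cv2.inRange(hsv,np.array(lo),np.array(hi)); n,l,s,ce=cv2.connectedComponentsWithStats(m)
    i=1+np.argmax(s[1:,4]); b=s[i]; return dict(c=ce[i]+[x0,y0],box=[b[0]+x0,b[1]+y0,b[0]+x0+b[2]-1,b[1]+y0+b[3]-1],area=b[4])
E
python3 - <<'E'
from h import *
s,d,w=load("scene0"),load("side0"),load("wrist0")
K=dict(lo=(0,0,0),hi=(179,255,70)); B=dict(lo=(100,110,60),hi=(118,255,255))
for nm,bs,bd in(("knob",(215,250,255,285),(288,180,318,201)),):
    a=blob(s,bs,**K);b=blob(d,bd,**K);print(nm,a,b,tri((s,a["c"]),(d,b["c"])))
a=blob(s,(215,255,255,285),**B);b=blob(d,(285,185,318,212),**B);print("cap",a,b,tri((s,a["c"]),(d,b["c"])))
ims=[(s,(190,150,290,330)),(d,(205,160,325,290))]
out=[cv2.resize(c["image"][b[1]:b[3],b[0]:b[2],::-1],None,fx=500/(b[3]-b[1]),fy=500/(b[3]-b[1]),interpolation=cv2.INTER_CUBIC) for c,b in ims]
o=np.hstack(out);print(o.shape);cv2.imwrite("pics/crop.png",o[:,:800])
E
```

```text
knob {'c': array([234.28358209, 264.17164179]), 'box': [np.int32(228), np.int32(255), np.int32(240), np.int32(272)], 'area': np.int32(134)} {'c': array([302.08870968, 191.82258065]), 'box': [np.int32(297), np.int32(185), np.int32(308), np.int32(198)], 'area': np.int32(124)} (array([ 0.48357139, -0.25380669,  0.06618257]), [np.float64(0.0), np.float64(0.0)])
cap {'c': array([235.11333333, 273.36      ]), 'box': [np.int32(223), np.int32(266), np.int32(246), np.int32(278)], 'area': np.int32(150)} {'c': array([301.464, 199.776]), 'box': [np.int32(293), np.int32(195), np.int32(310), np.int32(204)], 'area': np.int32(125)} (array([ 0.48442829, -0.25433709,  0.03801339]), [np.float64(1.0), np.float64(1.0)])
(500, 740, 3)
```

View pics/crop.png

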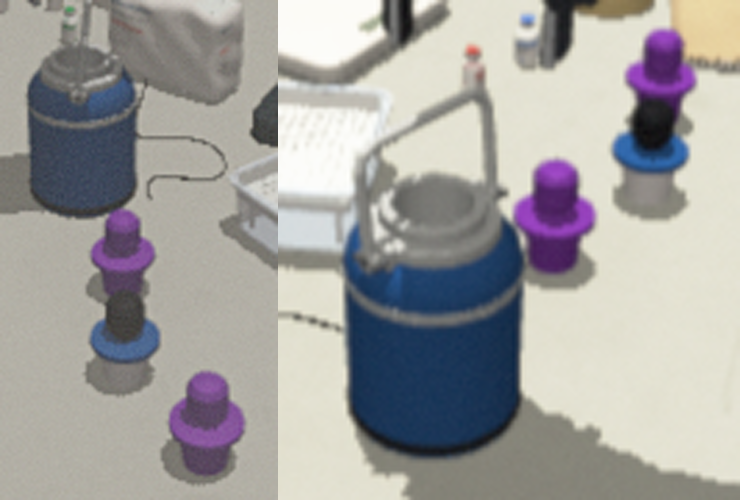

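```bash
python3 - <<'E'
from h import *
s,d,w=load("scene0"),load("side0"),load("wrist0")
# flask blue outline in wrist
a=blob(w,(195,70,345,225),(100,110,40),(118,255,255));print(a)
for p in((300,90),(243,209)):print("pivot",plane(w,p,.142))
for p in((250,245),(333,90)):print("bar corner@.20",plane(w,p,.205))
# enlarged wrist crop
c=w["image"][60:270,180:360,::-1];cv2.imwrite("pics/wc.png",cv2.resize(c,None,fx=2.8,fy=2.8,interpolation=cv2.INTER_CUBIC))
# body width centre lines scene/side: blue box
for c,b in((s,(190,170,250,230)),(d,(215,205,275,280))):
    r=blob(c,b,(100,90,30),(125,255,255));print(r)
def purple(c,b): return blob(c,b,(130,100,40),(160,255,255))
for n,bs,bd in(("pA",(215,220,250,252),(262,200,292,232)),("pB",(245,280,285,322),(295,165,318,183))):
    a=purple(s,bs);b=purple(d,bd);print(n,a["c"],b["c"],tri((s,a["c"]),(d,b["c"])))
E
```

```text
{'c': array([236.77711144, 122.00849575]), 'box': [np.int32(207), np.int32(83), np.int32(289), np.int32(199)], 'area': np.int32(2001)}
pivot [0.58487819 0.08585921 0.142     ]
pivot [ 0.54137794 -0.00781859  0.142     ]
bar corner@.20 [ 0.54810955 -0.01011832  0.205     ]
bar corner@.20 [0.59357496 0.08208821 0.205     ]
{'c': array([228.83443709, 185.70860927]), 'box': [np.int32(219), np.int32(178), np.int32(237), np.int32(192)], 'area': np.int32(151)}
{'c': array([245.06542751, 257.81635688]), 'box': [np.int32(223), np.int32(236), np.int32(267), np.int32(276)], 'area': np.int32(1345)}
pA [233.98601399 242.44755245] [276.43315508 216.14438503] (array([ 0.53245105, -0.14167179,  0.03936795]), [np.float64(0.3), np.float64(0.3)])
pB [264.23943662 303.91549296] [304.45142857 176.40571429] (array([ 0.49909516, -0.38364297,  0.0484962 ]), [np.float64(2.9), np.float64(2.9)])
```

View pics/wc.png

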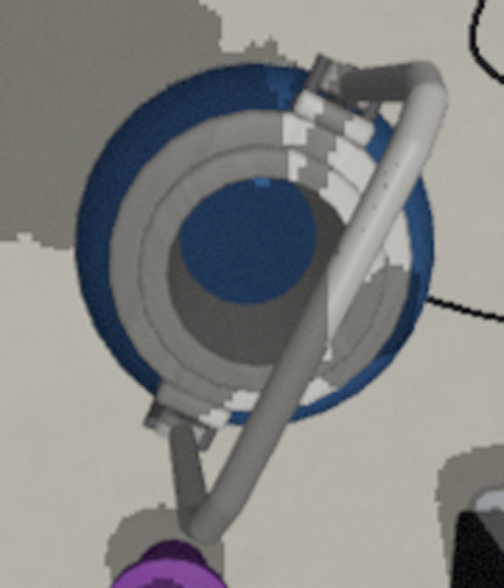

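```bash
python3 - <<'E'
from h import *
s,d,w=load("scene0"),load("side0"),load("wrist0")
m=plane(w,(273.6,156.8),.158);print("mouth",m)
sm=((436-278)/3.846+205,203/3.846+160); 
print("side rim centre seen",sm,"proj",proj(d,m),"scene proj",proj(s,m))
print("tri",tri((w,(273.6,156.8)),(d,sm)))
P1,P2=plane(w,(300,90),.142),plane(w,(243,209),.142)
y=(P1-P2)[:2];y/=np.linalg.norm(y);y=np.array([*y,0]);x=np.array([y[1],-y[0],0]);print("yaw x axis",np.degrees(np.arctan2(x[1],x[0])))
b1=tri((w,(250,246)),(d,(258,184.7)));b2=tri((w,(334,91)),(d,(226.8,200.3)));print("bar ends",b1,b2)
o,v=ray(w,(294.3,169));t=-((o-m)@y)/(v@y);b=o+t*v;print("bar mid",b,"xf,zf",(b-m)@x,b[2]-.142,"R",np.hypot((b-m)@x,b[2]-.142),"ang",np.arctan2((b-m)@x,b[2]-.142))
for b in(b1[0],b2[0]):print((b-m)@x,(b-m)@y,b[2]-.142)
E
```

```text
mouth [0.56505242 0.03835901 0.158     ]
side rim centre seen (246.08164326573063, 212.7821112844514) proj [244.14648651 212.79515465] scene proj [218.10155256 170.22266305]
tri (array([0.56292997, 0.0376473 , 0.15807369]), [np.float64(2.2), np.float64(2.2)])
yaw x axis -24.908284552107407
bar ends (array([ 0.54767286, -0.00829589,  0.21074782]), [np.float64(0.6), np.float64(0.6)]) (array([0.59090234, 0.08083039, 0.21233096]), [np.float64(1.4), np.float64(1.4)])
bar mid [0.57871436 0.03201494 0.17216753] xf,zf 0.015063061180856523 0.030167531483873578 R 0.033719071279748054 ang 0.463098402790907
0.003886535076797608 -0.04963490310523413 0.06874782394314541
0.005557897521600163 0.0494079562472436 0.07033096047166126
```

The crop confirms the black-knob/blue-cap stopper between the two purple look-alikes. The flask mouth is at about (0.564, 0.038), z 0.158 by triangulation, and its x axis is at about -25°. The bail is near upright, with the bar triangulated at z 0.2115. I'll shut the gripper, move to the bail's -x side and align.

```bash
python3 -m jog '[{"offset":[0.83,-0.19,0],"twist":[0,0,0],"gripper":0},{"offset":[0.83,-0.19,0],"twist":[0,0,0],"gripper":0},{"offset":[0.83,-0.19,0],"twist":[0,0,0],"gripper":0},{"offset":[0,0,0],"twist":[0,0,0.9],"gripper":0},{"offset":[0,0,0],"twist":[0,0,0.9],"gripper":0}]' 40 && python3 -m jog '[{"offset":[0,0,0],"twist":[0,0,0.9],"gripper":0},{"offset":[0,0,0],"twist":[0,0,0.92],"gripper":0},{"offset":[0,0,0],"twist":[0,0,0],"gripper":0},{"offset":[0,0,0],"twist":[0,0,0],"gripper":0}]'
python3 - <<'E'
from h import *
w=snap("wrist","wrist1"); d=snap("side","side1")
a=cv2.imread("pics/wrist1.png");b=cv2.imread("pics/side1.png")[120:320,170:340]
cv2.imwrite("pics/v1.png",np.hstack([cv2.resize(a,(480,360)),cv2.resize(b,(306,360))]))
E
```

```text
clock: 0.78
ee_pos: [0.5383, 0.0513, 0.2314]
orientation: [0.0, 0.78, 0.626, 0.0]
force: [0.6, 0.0, 0.0]
grip_width: -0.0
grasp_force: 0.0
clock: 1.27
ee_pos: [0.5385, 0.0504, 0.2314]
orientation: [0.0, 0.842, 0.539, 0.0]
force: [-0.3, -0.1, 0.5]
grip_width: 0.0003
grasp_force: 0.0
```

View pics/v1.png

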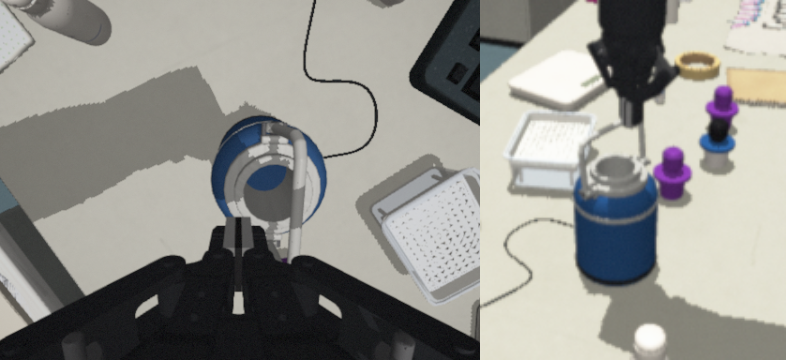

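The bar lies parallel to the tool's x axis (bar column ~316 and finger ~256, full-size px), so alignment is good. Next I lower beside the bar and push it to +x.

```bash
python3 -m jog '[{"offset":[0,0,0.7],"twist":[0,0,0],"gripper":0},{"offset":[0,0,0.7],"twist":[0,0,0],"gripper":0},{"offset":[0,0,0.6],"twist":[0,0,0],"gripper":0},{"offset":[0,0.4,0],"twist":[0,0,0],"gripper":0},{"offset":[0,0.4,0],"twist":[0,0,0],"gripper":0}]' && python3 -m jog '[{"offset":[0,0.3,0],"twist":[0,0,0],"gripper":0},{"offset":[0,0.3,0],"twist":[0,0,0],"gripper":0},{"offset":[0,0.3,0.1],"twist":[0,0,0],"gripper":0},{"offset":[0,0.3,0.1],"twist":[0,0,0],"gripper":0},{"offset":[0,0.3,0.1],"twist":[0,0,0],"gripper":0}]' && python3 -m jog '[{"offset":[0,0.3,0.15],"twist":[0,0,0],"gripper":0},{"offset":[0,0.3,0.15],"twist":[0,0,0],"gripper":0},{"offset":[0,0.3,0.15],"twist":[0,0,0],"gripper":0},{"offset":[0,0.3,0.1],"twist":[0,0,0],"gripper":0},{"offset":[0,0,0],"twist":[0,0,0],"gripper":0}]'
python3 - <<'E'
from h import *
w=snap("wrist","wrist2"); d=snap("side","side2")
a=cv2.imread("pics/wrist2.png");b=cv2.imread("pics/side2.png")[120:320,170:340]
cv2.imwrite("pics/v2.png",np.hstack([cv2.resize(a,(480,360)),cv2.resize(b,(306,360))]))
E
```

```text
clock: 2.0
ee_pos: [0.5539, 0.0428, 0.1915]
orientation: [0.0, 0.843, 0.538, 0.0]
force: [0.7, -0.0, 0.7]
grip_width: -0.0004
grasp_force: 0.0
clock: 2.62
ee_pos: [0.5805, 0.0303, 0.185]
orientation: [-0.0, 0.843, 0.538, -0.0]
force: [-2.2, 1.3, -1.4]
grip_width: -0.0001
grasp_force: 1.1
clock: 3.25
ee_pos: [0.6023, 0.0202, 0.1739]
orientation: [-0.0, 0.843, 0.538, -0.0]
force: [-4.6, 2.0, -3.6]
grip_width: -0.0002
grasp_force: 2.1
```

View pics/v2.png

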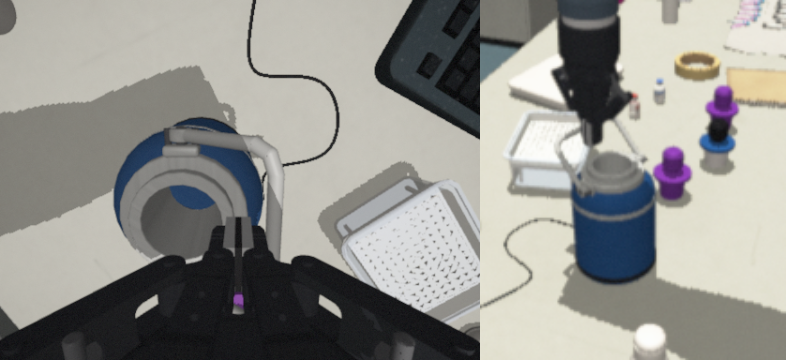

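```bash
python3 -m jog '[{"offset":[0,-0.4,0],"twist":[0,0,0],"gripper":0},{"offset":[0,0,-1],"twist":[0,0,0],"gripper":0},{"offset":[0,0,-1],"twist":[0,0,0],"gripper":0},{"offset":[0,0,-1],"twist":[0,0,0],"gripper":0},{"offset":[-1,-1,-1],"twist":[0,0,0],"gripper":0}]' && python3 -m jog '[{"offset":[-1,-1,-1],"twist":[0,0,0],"gripper":0},{"offset":[-1,0,-1],"twist":[0,0,0],"gripper":0},{"offset":[0,0,0],"twist":[0,0,0],"gripper":0},{"offset":[0,0,0],"twist":[0,0,0],"gripper":0}]'
python3 - <<'E'
from h import *
print(bot.get_state()["joint_pos"])
w=snap("wrist","wrist3"); d=snap("side","side3"); s=snap("scene","scene3")
M=np.array([.564,.038,.158])
x=np.array([.907,-.421,0])
for c in(w,d,s):print(proj(c,M),proj(c,M+x*.056+[0,0,.028]))
a=cv2.imread("pics/wrist3.png");b=cv2.imread("pics/side3.png")[160:300,190:300]
cv2.imwrite("pics/v3.png",np.hstack([cv2.resize(a,(480,360)),cv2.resize(b,None,fx=360/140,fy=360/140)]))
E
```

```text
clock: 3.98
ee_pos: [0.5693, 0.0141, 0.2553]
orientation: [0.001, 0.843, 0.538, 0.001]
force: [-0.7, -0.6, -0.1]
grip_width: 0.0001
grasp_force: 0.0
clock: 4.47
ee_pos: [0.5336, -0.0137, 0.2942]
orientation: [0.0, 0.843, 0.538, 0.0]
force: [0.1, 0.8, -0.0]
grip_width: 0.0003
grasp_force: 0.0
[-1.82989070e-01  2.19632221e-01  1.27229576e-01  1.47724151e+00
  3.71127168e-05  1.82254090e+00]
[260.05579853 123.35016334] [327.88980218 124.84583106]
[244.62727069 212.79582074] [227.64349706 193.76895083]
[217.80108889 170.34879562] [237.9167302  161.44530938]
```

View pics/v3.png

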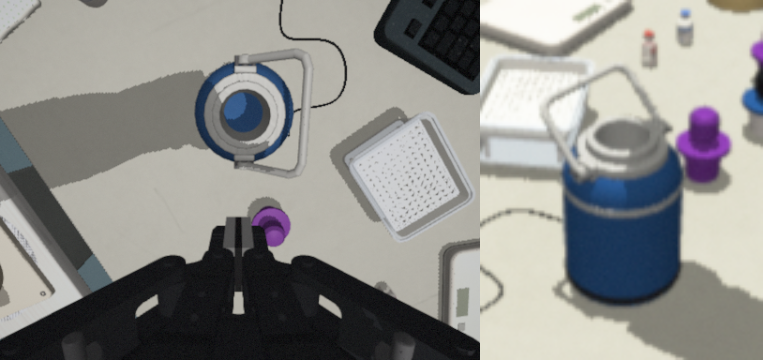

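Bail is well aside (bar ~x 305 in the wrist view, mouth clear at ~(243,115)). I'll refine the mouth from two wrist places.

```bash
python3 - <<'E'
from h import *
def rim(c,p,k=4,r=(0.024,.0345)):
    x0,y0=int(p[0])-45,int(p[1])-45; z=c["world_from_camera"][2,3]-.158
    g=cv2.resize(cv2.cvtColor(c["image"][y0:y0+90,x0:x0+90],cv2.COLOR_RGB2GRAY),None,fx=k,fy=k,interpolation=cv2.INTER_CUBIC)
    s=f_(c)/z*k
    for nm,R in(("bore",.025),("rim",.033)):
        h=cv2.HoughCircles(cv2.medianBlur(g,7),cv2.HOUGH_GRADIENT,1.5,200,param1=80,param2=20,minRadius=int(R*s*.93),maxRadius=int(R*s*1.07))
        if h is not None:
            q=h[0,0]; px=(q[0]/k+x0-.375,q[1]/k+y0-.375); print(nm,px,"R mm",q[2]/s*1e3,plane(c,px,.158)); yield px
a=list(rim(load("wrist3"),(260,123)));b=list(rim(load("wrist0"),(273,157)))
for i in a:
  for j in b: print(tri((load("wrist3"),i),(load("wrist0"),j)))
w=load("wrist3");P1,P2=plane(w,(243*1.0667,61*1.0667),.142),plane(w,(241*1.0667,160*1.0667),.142);print("pivot mid",(P1+P2)/2,np.degrees(np.arctan2(*(P1-P2)[[1,0]])))
print("bar",tri((w,(306*1.0667,113*1.0667)),(load("side3"),(190+ (582-480)*140/360,160+85*140/360))))
E
```

```text
bore (np.float32(260.9375), np.float32(122.4375)) R mm 26.014057824674193 [0.56508117 0.03840306 0.158     ]
rim (np.float32(260.1875), np.float32(120.9375)) R mm 34.190246516189525 [0.56501302 0.03992021 0.158     ]
bore (np.float32(273.1875), np.float32(156.8125)) R mm 24.945145430992493 [0.56474823 0.03834984 0.158     ]
rim (np.float32(280.6875), np.float32(160.9375)) R mm 30.82540070754321 [0.5703573  0.03528011 0.158     ]
(array([0.56494667, 0.0382803 , 0.15705285]), [np.float64(0.2), np.float64(0.2)])
(array([0.56596563, 0.04091691, 0.19547681]), [np.float64(1.3), np.float64(1.3)])
(array([0.56455042, 0.04010356, 0.16778011]), [np.float64(0.5), np.float64(0.5)])
(array([0.56561166, 0.04231031, 0.202413  ]), [np.float64(0.9), np.float64(0.9)])
pivot mid [0.56341952 0.04056051 0.142     ] 64.09857374250913
bar (array([0.61108153, 0.01814411, 0.19128447]), [np.float64(2.8), np.float64(2.8)])
```

```bash
python3 -m jog '[{"offset":[-1,0.525,0],"twist":[0,0,0],"gripper":1},{"offset":[-1,0.525,0],"twist":[0,0,0],"gripper":1},{"offset":[-1,0.525,0],"twist":[0,0,0],"gripper":1},{"offset":[-1,0.525,0],"twist":[0,0,0],"gripper":1},{"offset":[-1,0.525,0],"twist":[0,0,0],"gripper":1}]' && python3 -m jog '[{"offset":[-1,0.525,0],"twist":[0,0,0],"gripper":1},{"offset":[-1,0.525,0],"twist":[0,0,0],"gripper":1},{"offset":[-1,0.525,0],"twist":[0,0,0],"gripper":1},{"offset":[-1,0.525,0],"twist":[0,0,0],"gripper":1},{"offset":[-1,0.525,0],"twist":[0,0,0],"gripper":1}]' && python3 -m jog '[{"offset":[-1,0.525,0],"twist":[0,0,0],"gripper":1},{"offset":[-1,0.525,0],"twist":[0,0,0],"gripper":1},{"offset":[0,0,0],"twist":[0,0,-1],"gripper":1},{"offset":[0,0,0],"twist":[0,0,-1],"gripper":1},{"offset":[0,0,0],"twist":[0,0,-1],"gripper":1}]' && python3 -m jog '[{"offset":[0,0,0],"twist":[0,0,-1],"gripper":1},{"offset":[0,0,0],"twist":[0,0,-1],"gripper":1},{"offset":[0,0,0],"twist":[0,0,-1],"gripper":1},{"offset":[0,0,0],"twist":[0,0,-1],"gripper":1},{"offset":[0,0,0],"twist":[0,0,-1],"gripper":1}]' && python3 -m jog '[{"offset":[0,0,0],"twist":[0,0,-1],"gripper":1},{"offset":[0,0,0],"twist":[0,0,-1],"gripper":1},{"offset":[0,0,0],"twist":[0,0,-1],"gripper":1},{"offset":[0,0,0],"twist":[0,0,-1],"gripper":1},{"offset":[0,0,0],"twist":[0,0,-1],"gripper":1}]' && python3 -m jog '[{"offset":[0,0,0],"twist":[0,0,-0.08],"gripper":1},{"offset":[0,0,0],"twist":[0,0,0],"gripper":1}]'
python3 - <<'E'
from h import *
st=bot.get_state();print(st["joint_pos"],st["ee_pos"],st["orientation"])
w=snap("wrist","wrist4");p=proj(w,[.484,-.254,.066]);q=proj(w,[.484,-.254,.047]);print("expect",p,q)
x,y=map(int,p)
k=blob(w,(max(x-45,0),max(y-45,0),x+45,y+45),(0,0,0),(179,255,65));b=blob(w,(max(x-50,0),max(y-50,0),x+50,y+50),(95,110,60),(118,255,255));print(k,b)
for z in(.07,.08):print(plane(w,k["c"],z))
print("cap box centre@.045",plane(w,((b["box"][0]+b["box"][2])/2,(b["box"][1]+b["box"][3])/2),.045))
s=load("scene0");d=load("side0")
print(tri((w,k["c"]),(s,(234.3,264.2)),(d,(302.1,191.8))))
E
```

```text
clock: 5.25
ee_pos: [0.5391, -0.1271, 0.2935]
orientation: [-0.0, 0.843, 0.538, -0.0]
force: [0.7, -0.2, -0.2]
grip_width: 0.0854
grasp_force: 0.0
clock: 5.88
ee_pos: [0.5444, -0.2411, 0.2942]
orientation: [0.0, 0.843, 0.538, 0.0]
force: [0.0, 1.0, -0.6]
grip_width: 0.0854
grasp_force: 0.0
clock: 6.5
ee_pos: [0.5466, -0.2855, 0.2942]
orientation: [-0.0, 0.732, 0.682, -0.0]
force: [0.3, 0.5, -0.2]
grip_width: 0.0851
grasp_force: 0.0
clock: 7.12
ee_pos: [0.5467, -0.2854, 0.2942]
orientation: [-0.0, 0.497, 0.868, 0.0]
force: [-0.1, -0.2, -0.1]
grip_width: 0.0852
grasp_force: 0.0
clock: 7.75
ee_pos: [0.5467, -0.2854, 0.2942]
orientation: [-0.0, 0.219, 0.976, 0.0]
force: [-0.2, 0.2, -0.3]
grip_width: 0.0853
grasp_force: 0.0
clock: 8.0
ee_pos: [0.5466, -0.285, 0.2942]
orientation: [-0.0, 0.217, 0.976, 0.0]
force: [0.5, 0.1, -0.4]
grip_width: 0.0855
grasp_force: 0.0
[-6.16651439e-01  3.70776732e-01  3.42809700e-01  1.54288060e+00
  3.71242605e-06 -1.78609436e-01] [ 0.54662943 -0.28501194  0.29422481] [-2.29305579e-05  2.17274117e-01  9.76110628e-01  1.16441877e-05]
expect [253.38530416 109.64564564] [253.39378315 109.62857781]
{'c': array([256.88382353, 108.50588235]), 'box': [np.int32(243), np.int32(93), np.int32(271), np.int32(123)], 'area': np.int32(680)} {'c': array([256.22689076, 107.5340803 ]), 'box': [np.int32(234), np.int32(84), np.int32(279), np.int32(131)], 'area': np.int32(1071)}
[ 0.48459012 -0.24963524  0.07      ]
[ 0.48456643 -0.24974398  0.08      ]
cap box centre@.045 [ 0.48331903 -0.24928623  0.045     ]
(array([ 0.48402287, -0.25144613,  0.06608829]), [np.float64(1.9), np.float64(1.6), np.float64(1.5)])
```

```bash
python3 -m jog '[{"offset":[0.89,0.06,0],"twist":[0,0,0],"gripper":1},{"offset":[0.89,0.06,0],"twist":[0,0,0],"gripper":1},{"offset":[0.89,0.06,0],"twist":[0,0,0],"gripper":1},{"offset":[0.89,0.06,0],"twist":[0,0,0],"gripper":1},{"offset":[0,0,1],"twist":[0,0,0],"gripper":1}]' && python3 -m jog '[{"offset":[0,0,1],"twist":[0,0,0],"gripper":1},{"offset":[0,0,1],"twist":[0,0,0],"gripper":1},{"offset":[0,0,1],"twist":[0,0,0],"gripper":1},{"offset":[0,0,1],"twist":[0,0,0],"gripper":1},{"offset":[0,0,1],"twist":[0,0,0],"gripper":1}]' && python3 -m jog '[{"offset":[0,0,1],"twist":[0,0,0],"gripper":1},{"offset":[0,0,1],"twist":[0,0,0],"gripper":1},{"offset":[0,0,1],"twist":[0,0,0],"gripper":1},{"offset":[0,0,1],"twist":[0,0,0],"gripper":1},{"offset":[0,0,0],"twist":[0,0,0],"gripper":1}]' && python3 -m jog '[{"offset":[0,0,0.7],"twist":[0,0,0],"gripper":1},{"offset":[0,0,0.7],"twist":[0,0,0],"gripper":1},{"offset":[0,0,0.7],"twist":[0,0,0],"gripper":1},{"offset":[0,0,0],"twist":[0,0,0],"gripper":1}]'
```

```text
clock: 8.68
ee_pos: [0.4838, -0.2501, 0.2759]
orientation: [0.002, 0.217, 0.976, -0.001]
force: [0.8, -0.1, -0.4]
grip_width: 0.0852
grasp_force: 0.0
clock: 9.3
ee_pos: [0.4841, -0.2503, 0.1738]
orientation: [0.0, 0.217, 0.976, -0.0]
force: [0.4, -0.7, -0.2]
grip_width: 0.0852
grasp_force: 0.0
clock: 9.93
ee_pos: [0.4834, -0.2498, 0.0932]
orientation: [-0.001, 0.217, 0.976, 0.001]
force: [0.5, 0.1, -0.2]
grip_width: 0.0857
grasp_force: 0.0
clock: 10.42
ee_pos: [0.4834, -0.2498, 0.051]
orientation: [-0.001, 0.216, 0.976, 0.0]
force: [0.1, -0.1, 0.8]
grip_width: 0.085
grasp_force: 0.0
```

```bash
python3 -m jog '[{"offset":[0,0,0],"twist":[0,0,0],"gripper":0.5},{"offset":[0,0,0],"twist":[0,0,0],"gripper":0.42},{"offset":[0,0,0],"twist":[0,0,0],"gripper":0},{"offset":[0,0,0],"twist":[0,0,0],"gripper":0},{"offset":[0,0,0],"twist":[0,0,0],"gripper":0}]' 30 && python3 -m jog '[{"offset":[0,0,0],"twist":[0,0,0],"gripper":0},{"offset":[0,0,-0.3],"twist":[0,0,0],"gripper":0},{"offset":[0,0,-0.7],"twist":[0,0,0],"gripper":0},{"offset":[0,0,-0.7],"twist":[0,0,0],"gripper":0},{"offset":[0,0,0],"twist":[0,0,0],"gripper":0}]'
python3 - <<'E'
from h import *
s=snap("scene","scene5");d=snap("side","side5");w=snap("wrist","wrist5")
a=cv2.imread("pics/scene5.png")[180:320,180:310];b=cv2.imread("pics/side5.png")[130:230,250:350];c=cv2.imread("pics/wrist5.png")
cv2.imwrite("pics/v5.png",np.hstack([cv2.resize(a,(279,300)),cv2.resize(b,(300,300)),cv2.resize(c[200:384,160:352],(220,300))]))
E
```

```text
clock: 11.05
ee_pos: [0.4843, -0.2505, 0.0528]
orientation: [0.0, 0.216, 0.976, -0.0]
force: [-1.2, -1.4, 5.1]
grip_width: 0.0331
grasp_force: 29.9
clock: 11.68
ee_pos: [0.4848, -0.2507, 0.0879]
orientation: [0.001, 0.216, 0.976, -0.001]
force: [-0.2, -0.1, -1.4]
grip_width: 0.0332
grasp_force: 30.0
```

View pics/v5.png

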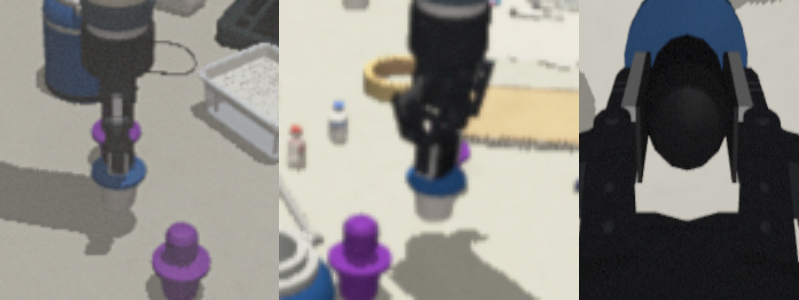

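Stopper is held upright, with the cap level at side-crop (437,182) and the wrist crop showing the knob centred between the pads. I'll check its offset to the TCP.

```bash
python3 - <<'E'
from h import *
s,d,w=load("scene5"),load("side5"),load("wrist5");st=bot.get_state();T=st["ee_pos"];print(T)
B=((100,110,50),(118,255,255))
e=T+[0,0,-.010]
r=[]
for c,m in((s,22),(d,20)):
    x,y=map(int,proj(c,e));a=blob(c,(x-m,y-14,x+m,y+14),*B);b=a["box"];print(proj(c,e),a); r.append((c,((b[0]+b[2])/2,b[3])))
    # front-lower edge of cap; extents
    r[-1]=(c,a["c"])
print(tri(*r),tri(*r)[0]-T)
x,y=map(int,proj(w,e));a=blob(w,(x-60,y-60,x+60,y+60),*B);print("wrist",proj(w,e),a)
# cap circle from wrist: mask edge points fit
hsv=cv2.cvtColor(w["image"],cv2.COLOR_RGB2HSV);m=cv2.inRange(hsv,np.array(B[0]),np.array(B[1]));m[:, :x-60]=0;m[:,x+60:]=0;m[:y-70]=0;m[y+70:]=0
pts=np.array([(u,np.where(m[:,u])[0].min()) for u in range(512) if m[:,u].sum()>5*255],float)
P=np.array([plane(w,p,T[2]-.0058)[:2] for p in pts]);A=np.c_[2*P,np.ones(len(P))];q=np.linalg.lstsq(A,(P**2).sum(1),rcond=None)[0];print("cap circle",q[:2],"r",np.sqrt(q[2]+q[:2]@q[:2]))
E
```

```text
[ 0.48390255 -0.25009961  0.08611543]
[233.76971537 259.86517525] {'c': array([242.34848485, 260.96969697]), 'box': [np.int32(236), np.int32(254), np.int32(246), np.int32(266)], 'area': np.int32(66)}
[301.97844513 189.56027063] {'c': array([302.74107143, 190.4375    ]), 'box': [np.int32(293), np.int32(185), np.int32(311), np.int32(194)], 'area': np.int32(112)}
(array([ 0.49187204, -0.26068922,  0.0716507 ]), [np.float64(9.7), np.float64(9.7)]) [ 0.00796948 -0.01058961 -0.01446473]
wrist [250.68805281 237.49644512] {'c': array([252.87286418, 212.20851434]), 'box': [np.int32(200), np.int32(187), np.int32(306), np.int32(242)], 'area': np.int32(3453)}
cap circle [ 0.48263297 -0.24797788] r 0.028744610083606046
```

```bash
python3 -m jog '[{"offset":[0,0,-1],"twist":[0,0,0],"gripper":0},{"offset":[0,0,-1],"twist":[0,0,0],"gripper":0},{"offset":[0,0,-1],"twist":[0,0,0],"gripper":0},{"offset":[0,0,-1],"twist":[0,0,0],"gripper":0},{"offset":[0,0,-1],"twist":[0,0,0],"gripper":0}]' && python3 -m jog '[{"offset":[0,0,-1],"twist":[0,0,0],"gripper":0},{"offset":[0,0,-1],"twist":[0,0,0],"gripper":0},{"offset":[0,0,-1],"twist":[0,0,0],"gripper":0},{"offset":[0,0,-1],"twist":[0,0,0],"gripper":0},{"offset":[0,0,-1],"twist":[0,0,0],"gripper":0}]' && python3 -m jog '[{"offset":[0.163,0.985,0],"twist":[0,0,0],"gripper":0},{"offset":[0.163,0.985,0],"twist":[0,0,0],"gripper":0},{"offset":[0.163,0.985,0],"twist":[0,0,0],"gripper":0},{"offset":[0.163,0.985,0],"twist":[0,0,0],"gripper":0},{"offset":[0.163,0.985,0],"twist":[0,0,0],"gripper":0}]' && python3 -m jog '[{"offset":[0.163,0.985,0],"twist":[0,0,0],"gripper":0},{"offset":[0.163,0.985,0],"twist":[0,0,0],"gripper":0},{"offset":[0.163,0.985,0],"twist":[0,0,0],"gripper":0},{"offset":[0.163,0.985,0],"twist":[0,0,0],"gripper":0},{"offset":[0.163,0.985,0],"twist":[0,0,0],"gripper":0}]' && python3 -m jog '[{"offset":[0.163,0.985,0],"twist":[0,0,0],"gripper":0},{"offset":[0.163,0.985,0],"twist":[0,0,0],"gripper":0},{"offset":[0.163,0.985,0],"twist":[0,0,0],"gripper":0},{"offset":[0.163,0.985,0],"twist":[0,0,0],"gripper":0},{"offset":[0.163,0.985,0],"twist":[0,0,0],"gripper":0}]' && python3 -m jog '[{"offset":[0,0,0],"twist":[0,0,0],"gripper":0},{"offset":[0,0,0],"twist":[0,0,0],"gripper":0}]'; python3 -c "
from h import *
st=bot.get_state();print(st['ee_pos'],st['orientation'],st['joint_pos'])"
```

```text
clock: 12.45
ee_pos: [0.4838, -0.2501, 0.1863]
orientation: [-0.0, 0.216, 0.976, 0.0]
force: [0.9, 0.8, -1.7]
grip_width: 0.0331
grasp_force: 30.1
clock: 13.08
ee_pos: [0.4839, -0.2501, 0.2863]
orientation: [-0.001, 0.216, 0.976, 0.0]
force: [-0.1, -0.3, -1.4]
grip_width: 0.0326
grasp_force: 30.1
clock: 13.7
ee_pos: [0.5112, -0.1524, 0.2861]
orientation: [-0.0, 0.216, 0.976, 0.0]
force: [-0.6, 0.7, -1.4]
grip_width: 0.0329
grasp_force: 30.1
clock: 14.32
ee_pos: [0.538, -0.0565, 0.2863]
orientation: [0.0, 0.216, 0.976, 0.0]
force: [0.2, -0.8, -2.2]
grip_width: 0.0324
grasp_force: 30.1
clock: 14.95
ee_pos: [0.5648, 0.0396, 0.2863]
orientation: [0.0, 0.216, 0.976, -0.0]
force: [-0.5, 0.3, -1.1]
grip_width: 0.0329
grasp_force: 30.1
clock: 15.2
ee_pos: [0.5644, 0.0384, 0.2862]
orientation: [-0.0, 0.216, 0.976, -0.0]
force: [0.0, -0.7, -1.8]
grip_width: 0.0325
grasp_force: 30.2
[0.56442582 0.03840741 0.28618601] [-8.97388041e-05  2.15924385e-01  9.76410074e-01 -1.37752210e-04] [-8.02436400e-02  2.77723530e-01  1.86233785e-01  1.47952210e+00
 -2.48326331e-04  3.55033291e-01]
```

```bash
python3 -m jog '[{"offset":[0,0,0.7],"twist":[0,0,0],"gripper":0},{"offset":[0,0,0.7],"twist":[0,0,0],"gripper":0},{"offset":[0,0,0.7],"twist":[0,0,0],"gripper":0},{"offset":[0,0,0.7],"twist":[0,0,0],"gripper":0},{"offset":[0,0,0.6],"twist":[0,0,0],"gripper":0}]' && python3 -m jog '[{"offset":[0,0,0],"twist":[0,0,0],"gripper":0},{"offset":[0,0,0],"twist":[0,0,0],"gripper":0}]'
python3 - <<'E'
from h import *
s=snap("scene","scene6");d=snap("side","side6");w=snap("wrist","wrist6")
a=cv2.imread("pics/scene6.png")[120:240,170:270];b=cv2.imread("pics/side6.png")[140:280,190:310];c=cv2.imread("pics/wrist6.png")
cv2.imwrite("pics/v6.png",np.hstack([cv2.resize(a,(250,300)),cv2.resize(b,(257,300)),cv2.resize(c[:,130:390],(203,300))]))
E
```

```text
clock: 15.82
ee_pos: [0.5643, 0.0382, 0.2172]
orientation: [-0.0, 0.216, 0.976, -0.0]
force: [-0.1, -0.0, -0.5]
grip_width: 0.0325
grasp_force: 30.2
clock: 16.08
ee_pos: [0.5646, 0.0383, 0.2187]
orientation: [0.0, 0.216, 0.976, 0.0]
force: [0.7, 0.6, -0.9]
grip_width: 0.0326
grasp_force: 30.2
```

View pics/v6.png

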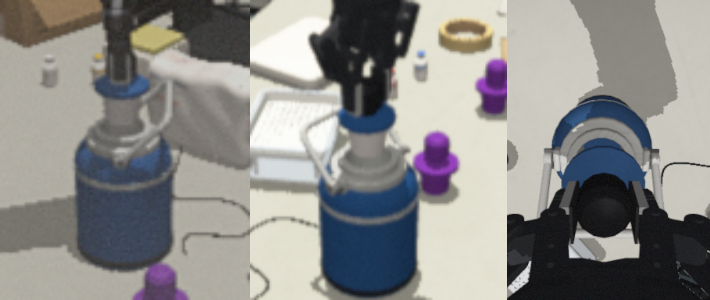

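The plug foot is centred over the bore in both views. I'll lower it gently, watching the force.

```bash
python3 -m jog '[{"offset":[0,0,0.3],"twist":[0,0,0],"gripper":0},{"offset":[0,0,0.3],"twist":[0,0,0],"gripper":0},{"offset":[0,0,0.3],"twist":[0,0,0],"gripper":0},{"offset":[0,0,0.3],"twist":[0,0,0],"gripper":0},{"offset":[0,0,0],"twist":[0,0,0],"gripper":0}]' && python3 -m jog '[{"offset":[0,0,0.2],"twist":[0,0,0],"gripper":0},{"offset":[0,0,0.2],"twist":[0,0,0],"gripper":0},{"offset":[0,0,0.15],"twist":[0,0,0],"gripper":0},{"offset":[0,0,0.15],"twist":[0,0,0],"gripper":0},{"offset":[0,0,0],"twist":[0,0,0],"gripper":0}]'
```

```text
clock: 16.85
ee_pos: [0.5642, 0.0383, 0.1936]
orientation: [-0.001, 0.216, 0.976, -0.0]
force: [-0.3, 0.3, -0.9]
grip_width: 0.0326
grasp_force: 30.2
clock: 17.48
ee_pos: [0.5643, 0.0383, 0.18]
orientation: [-0.0, 0.216, 0.976, -0.0]
force: [0.3, 0.3, -0.8]
grip_width: 0.0327
grasp_force: 30.2
```

```bash
python3 -m jog '[{"offset":[0,0,0.1],"twist":[0,0,0],"gripper":0},{"offset":[0,0,0.1],"twist":[0,0,0],"gripper":0},{"offset":[0,0,0],"twist":[0,0,0],"gripper":0}]' && python3 -m jog '[{"offset":[0,0,0.05],"twist":[0,0,0],"gripper":0},{"offset":[0,0,0.05],"twist":[0,0,0],"gripper":0},{"offset":[0,0,0],"twist":[0,0,0],"gripper":0}]'
```

```text
clock: 17.85
ee_pos: [0.5643, 0.0383, 0.1761]
orientation: [-0.0, 0.216, 0.976, -0.0]
force: [-0.2, -0.6, -2.5]
grip_width: 0.0329
grasp_force: 30.2
clock: 18.23
ee_pos: [0.5644, 0.0383, 0.1742]
orientation: [-0.0, 0.216, 0.976, 0.0]
force: [-0.5, -0.3, -1.1]
grip_width: 0.0329
grasp_force: 30.2
```

```bash
python3 -m jog '[{"offset":[0,0,0.05],"twist":[0,0,0],"gripper":0},{"offset":[0,0,0.05],"twist":[0,0,0],"gripper":0},{"offset":[0,0,0],"twist":[0,0,0],"gripper":0}]' && python3 -m jog '[{"offset":[0,0,0.05],"twist":[0,0,0],"gripper":0},{"offset":[0,0,0],"twist":[0,0,0],"gripper":0}]'
```

```text
clock: 18.6
ee_pos: [0.5645, 0.0383, 0.1726]
orientation: [0.0, 0.216, 0.976, 0.0]
force: [-0.4, -0.4, 1.1]
grip_width: 0.0328
grasp_force: 30.3
clock: 18.85
ee_pos: [0.5647, 0.0382, 0.1723]
orientation: [0.001, 0.216, 0.976, 0.0]
force: [-2.9, -1.3, 9.0]
grip_width: 0.033
grasp_force: 30.7
```

Contact came at TCP z 0.1725, exactly where it was predicted, so the stopper is seated. Release and lift.

```bash
python3 -m jog '[{"offset":[0,0,-0.03],"twist":[0,0,0],"gripper":0},{"offset":[0,0,0],"twist":[0,0,0],"gripper":0.5},{"offset":[0,0,0],"twist":[0,0,0],"gripper":0.65},{"offset":[0,0,0],"twist":[0,0,0],"gripper":0.65},{"offset":[0,0,0],"twist":[0,0,0],"gripper":0.65}]' && python3 -m jog '[{"offset":[0,0,-0.4],"twist":[0,0,0],"gripper":0.65},{"offset":[0,0,-0.8],"twist":[0,0,0],"gripper":0.65},{"offset":[0,0,-1],"twist":[0,0,0],"gripper":0.65},{"offset":[0,0,-1],"twist":[0,0,0],"gripper":0.65},{"offset":[0,0,-1],"twist":[0,0,0],"gripper":0.65}]' && python3 -m jog '[{"offset":[0,0,-1],"twist":[0,0,0],"gripper":0.3},{"offset":[0,0,-1],"twist":[0,0,0],"gripper":0},{"offset":[0,0,0],"twist":[0,0,0],"gripper":0},{"offset":[0,0,0],"twist":[0,0,0],"gripper":0}]'
python3 - <<'E'
from h import *
st=bot.get_state();print(st["ee_pos"],st["orientation"],st["joint_pos"][5])
s=snap("scene","scene7");d=snap("side","side7");w=snap("wrist","wrist7")
M=np.array([.5648,.0383,.158]);B=((100,110,50),(118,255,255))
for c,m in((s,18),(d,22)):
    e=M+[0,0,.0045];x,y=proj(c,e);hsv=cv2.cvtColor(c["image"],cv2.COLOR_RGB2HSV)
    print("cap exp",x,y,"knob exp",proj(c,M+[0,0,.030]))
    for n,b in(("cap",blob(c,(int(x)-m,int(y)-9,int(x)+m,int(y)+9),*B)),("knob",blob(c,(int(x)-m,int(y)-28,int(x)+m,int(y)+4),(0,0,0),(179,255,70)))):print(n,b)
E
```

```text
clock: 19.48
ee_pos: [0.5644, 0.0383, 0.1717]
orientation: [-0.0, 0.216, 0.976, -0.0]
force: [-0.2, -0.4, 0.3]
grip_width: 0.0555
grasp_force: 0.0
clock: 20.1
ee_pos: [0.5644, 0.0383, 0.2572]
orientation: [0.0, 0.216, 0.976, 0.0]
force: [0.6, 0.1, -0.5]
grip_width: 0.0556
grasp_force: 0.0
clock: 20.6
ee_pos: [0.5643, 0.0383, 0.2953]
orientation: [-0.0, 0.216, 0.976, -0.0]
force: [-0.6, -0.2, -0.1]
grip_width: -0.0004
grasp_force: 0.0
[0.56425777 0.03831603 0.29531818] [-2.68037486e-04  2.16082532e-01  9.76375064e-01 -3.55103253e-05] 0.3550378722353941
cap exp 217.99432525434216 168.81315155709146 knob exp [217.81392957 160.58525936]
cap {'c': array([221.87142857, 170.31428571]), 'box': [np.int32(213), np.int32(165), np.int32(228), np.int32(173)], 'area': np.int32(70)}
knob {'c': array([218.15217391, 161.45652174]), 'box': [np.int32(213), np.int32(155), np.int32(224), np.int32(168)], 'area': np.int32(138)}
cap exp 244.24779361879934 211.17987608827892 knob exp [244.18960365 201.82544239]
cap {'c': array([244.27467811, 212.58798283]), 'box': [np.int32(232), np.int32(206), np.int32(257), np.int32(218)], 'area': np.int32(233)}
knob {'c': array([244.64251208, 202.53140097]), 'box': [np.int32(238), np.int32(194), np.int32(251), np.int32(211)], 'area': np.int32(207)}
```

The knob and cap sit within ~1 px of the predicted seated position. Next I go to the far side of the bar (offset 34 mm along it to clear the knob) and lower.

```bash
python3 -m jog '[{"offset":[-0.85,0.34,0],"twist":[0,0,0],"gripper":0},{"offset":[-0.85,0.34,0],"twist":[0,0,0],"gripper":0},{"offset":[-0.85,0.34,0],"twist":[0,0,0],"gripper":0},{"offset":[-0.85,0.34,0],"twist":[0,0,0],"gripper":0},{"offset":[-0.85,0.34,0],"twist":[0,0,0],"gripper":0}]' && python3 -m jog '[{"offset":[0,0,0],"twist":[0,0,0],"gripper":0},{"offset":[0,0,0.9],"twist":[0,0,0],"gripper":0},{"offset":[0,0,0.9],"twist":[0,0,0],"gripper":0},{"offset":[0,0,0.9],"twist":[0,0,0],"gripper":0},{"offset":[0,0,0.9],"twist":[0,0,0],"gripper":0}]' && python3 -m jog '[{"offset":[0,0,0.9],"twist":[0,0,0],"gripper":0},{"offset":[0,0,0.9],"twist":[0,0,0],"gripper":0},{"offset":[0,0,0.9],"twist":[0,0,0],"gripper":0},{"offset":[0,0,0],"twist":[0,0,0],"gripper":0},{"offset":[0,0,0],"twist":[0,0,0],"gripper":0}]'
python3 - <<'E'
from h import *
e=bot.get_state()["ee_pos"]-np.array([.5648,.0383,.142]);print(e@[.907,-.421,0],e@[.421,.907,0],e[2])
E
```

```text
clock: 21.38
ee_pos: [0.6563, 0.0332, 0.2952]
orientation: [-0.001, 0.216, 0.976, -0.0]
force: [0.9, 0.1, 0.3]
grip_width: -0.0002
grasp_force: 0.0
clock: 22.0
ee_pos: [0.6549, 0.0334, 0.2233]
orientation: [-0.0, 0.216, 0.976, -0.0]
force: [-0.0, -0.7, 0.0]
grip_width: 0.0002
grasp_force: 0.0
clock: 22.62
ee_pos: [0.6557, 0.0333, 0.1707]
orientation: [0.0, 0.216, 0.976, 0.0]
force: [-1.0, -0.0, 1.0]
grip_width: -0.0001
grasp_force: 0.0
0.08455196326997003 0.03371072396705339 0.028691718340307287
```

```bash
python3 -m jog '[{"offset":[0.3,0,0],"twist":[0,0,0],"gripper":0},{"offset":[0.3,0,-0.05],"twist":[0,0,0],"gripper":0},{"offset":[0.3,0,-0.15],"twist":[0,0,0],"gripper":0},{"offset":[0.3,0,-0.2],"twist":[0,0,0],"gripper":0},{"offset":[0.3,0,-0.2],"twist":[0,0,0],"gripper":0}]' && python3 -m jog '[{"offset":[0.3,0,-0.15],"twist":[0,0,0],"gripper":0},{"offset":[0.3,0,-0.15],"twist":[0,0,0],"gripper":0},{"offset":[0.3,0,-0.1],"twist":[0,0,0],"gripper":0},{"offset":[0.3,0,-0.1],"twist":[0,0,0],"gripper":0},{"offset":[0.3,0,-0.1],"twist":[0,0,0],"gripper":0}]'
python3 - <<'E'
from h import *
e=bot.get_state()["ee_pos"]-np.array([.5648,.0383,.142]);print(e@[.907,-.421,0],e@[.421,.907,0],e[2])
s=snap("scene","scene8");d=snap("side","side8");w=snap("wrist","wrist8")
E
```

```text
clock: 23.25
ee_pos: [0.6298, 0.0456, 0.1835]
orientation: [0.002, 0.216, 0.976, 0.0]
force: [4.4, -2.8, 5.0]
grip_width: -0.0002
grasp_force: 2.8
clock: 23.88
ee_pos: [0.6006, 0.0589, 0.1935]
orientation: [-0.001, 0.216, 0.976, -0.0]
force: [1.3, -1.1, -0.9]
grip_width: 0.0003
grasp_force: 0.6
0.023850755883575284 0.03375979711661723 0.051509194512130596
```

```bash
python3 - <<'E'
from h import *
w,d=load("wrist8"),load("side8")
M=np.array([.5648,.0383,.142]);X=np.array([.907,-.421,0]);Y=np.array([.421,.907,0])
bar=lambda t,y:M+.071*(np.sin(t)*X+np.cos(t)*np.array([0,0,1]))+y*Y
for y in(-.03,-.015,.0):
    p0,p2=proj(w,bar(0,y)),proj(w,bar(.2,y));print("wrist y",y,p0,p2)
    u=int(p0[0]);v=int(p0[1]);print(v-30,[ (int(g)) for g in w["image"][v-30:v+50:2,u].mean(1)])
for y in(-.035,.0,.025):
    p0,p2=proj(d,bar(0,y)),proj(d,bar(.2,y));print("side y",y,p0,p2)
    u=int(round(p0[0]));v=int(round(p0[1]));print(v,[tuple(map(int,g)) for g in d["image"][v,u-14:u+10]])
E
```

```text
wrist y -0.03 [107.92751753 217.19273964] [113.5254725  244.45658603]
187 [94, 97, 97, 93, 94, 89, 87, 85, 168, 195, 196, 198, 196, 195, 196, 196, 197, 195, 196, 159, 116, 150, 174, 189, 196, 200, 198, 189, 188, 197, 199, 198, 197, 195, 195, 196, 196, 195, 196, 195]
wrist y -0.015 [141.26477621 217.14825269] [145.59133291 244.4130496 ]
187 [135, 197, 199, 203, 200, 199, 179, 110, 79, 129, 184, 196, 196, 198, 197, 198, 197, 197, 198, 168, 102, 118, 130, 135, 140, 138, 136, 129, 171, 197, 196, 196, 196, 197, 198, 197, 197, 197, 196, 197]
wrist y 0.0 [174.60013853 217.10376826] [177.65543883 244.36951556]
187 [44, 41, 41, 47, 44, 45, 49, 49, 45, 47, 44, 40, 41, 44, 25, 24, 28, 22, 21, 40, 101, 118, 128, 136, 142, 139, 135, 130, 152, 197, 197, 197, 198, 196, 197, 197, 197, 197, 136, 135]
side y -0.035 [254.80345058 186.75705822] [250.35746347 185.1823914 ]
187 [(228, 226, 211), (227, 225, 209), (224, 222, 205), (208, 206, 189), (191, 189, 176), (168, 166, 156), (147, 146, 138), (138, 138, 132), (140, 139, 133), (151, 150, 143), (161, 160, 151), (157, 156, 146), (196, 194, 178), (203, 201
[... 394 characters left out ...]
(131, 131, 125), (129, 128, 122), (121, 122, 115), (140, 140, 131), (175, 174, 161), (194, 193, 178), (216, 214, 195), (222, 220, 203), (224, 222, 206), (224, 223, 206), (226, 225, 209), (227, 226, 211), (227, 225, 210), (228, 226, 211), (229, 227, 213)]
side y 0.025 [236.155829   196.56893004] [231.71166568 194.81473671]
197 [(32, 30, 34), (29, 29, 31), (31, 31, 32), (40, 41, 42), (90, 90, 89), (120, 120, 115), (146, 146, 141), (149, 148, 143), (132, 132, 127), (122, 121, 116), (150, 148, 138), (185, 183, 169), (205, 203, 186), (223, 221, 203), (224, 222, 206), (203, 200, 184), (110, 108, 100), (43, 42, 41), (24, 22, 24), (19, 20, 21), (25, 26, 27), (37, 37, 40), (40, 39, 42), (41, 39, 41)]
```

Both the geometry and the wrist profile put the bail at about 0.127 rad. Another 9 mm will bring it upright.

```bash
python3 -m jog '[{"offset":[0.15,0,-0.05],"twist":[0,0,0],"gripper":0},{"offset":[0.15,0,-0.05],"twist":[0,0,0],"gripper":0},{"offset":[0.15,0,0],"twist":[0,0,0],"gripper":0},{"offset":[0,0,0],"twist":[0,0,0],"gripper":0}]'
cat > bm.py <<'E'
from h import *
import sys
w=snap("wrist",sys.argv[1]);e=bot.get_state()["ee_pos"]-np.array([.5648,.0383,.142]);print(e@[.907,-.421,0],e[2])
M=np.array([.5648,.0383,.142]);X=np.array([.907,-.421,0]);Y=np.array([.421,.907,0])
bar=lambda t,y:M+.071*(np.sin(t)*X+np.cos(t)*np.array([0,0,1]))+y*Y
for y in(-.02,0.,.01):
    p0,p2=proj(w,bar(0,y)),proj(w,bar(.2,y));u=int(p0[0]);v=int(p0[1]);print(y,p0,p2,v-30,[int(g) for g in w["image"][v-30:v+40:2,u].mean(1)])
E
python3 bm.py wrist9
```

```text
clock: 24.52
ee_pos: [0.593, 0.0625, 0.196]
orientation: [-0.0, 0.216, 0.976, 0.0]
force: [0.2, -0.1, -0.4]
grip_width: 0.0005
grasp_force: 0.0
0.015445002904827518 0.053931238673486925
-0.02 [134.0605006  232.34593795] [138.53999248 258.20241064] 202 [202, 201, 200, 192, 192, 195, 194, 195, 195, 195, 195, 174, 99, 115, 127, 133, 138, 135, 133, 128, 167, 195, 194, 194, 193, 194, 195, 195, 194, 194, 195, 194, 194, 193, 193]
0.0 [177.10441749 232.27068559] [179.98861586 258.12830342] 202 [43, 44, 43, 43, 47, 34, 26, 24, 27, 21, 23, 27, 100, 116, 124, 134, 140, 139, 134, 128, 93, 23, 21, 186, 195, 194, 195, 195, 195, 196, 196, 195, 194, 133, 131]
0.01 [198.62424523 232.23306313] [200.71095185 258.09125334] 202 [25, 28, 31, 51, 45, 40, 39, 42, 37, 36, 32, 33, 95, 113, 123, 134, 143, 139, 134, 131, 93, 19, 12, 172, 105, 195, 194, 194, 195, 194, 196, 196, 196, 197, 197]
```

Bail angle is about 0.01 rad: upright. Retreat, then verify.

```bash
python3 -m jog '[{"offset":[-0.5,0,0],"twist":[0,0,0],"gripper":0},{"offset":[-1,0,0],"twist":[0,0,0],"gripper":0},{"offset":[-0.5,0,-0.5],"twist":[0,0,0],"gripper":0},{"offset":[0,0,-1],"twist":[0,0,0],"gripper":0},{"offset":[0,0,-1],"twist":[0,0,0],"gripper":0}]' && python3 -m jog '[{"offset":[0,0,-1],"twist":[0,0,0],"gripper":0},{"offset":[0,0,-1],"twist":[0,0,0],"gripper":0},{"offset":[0,0,-1],"twist":[0,0,0],"gripper":0},{"offset":[0,0,0],"twist":[0,0,0],"gripper":0},{"offset":[0,0,0],"twist":[0,0,0],"gripper":0}]'
python3 bm.py wrist10; python3 - <<'E'
from h import *
s=snap("scene","scene10");d=snap("side","side10");M=np.array([.5648,.0383,.158]);B=((100,110,50),(118,255,255))
for c,m in((s,18),(d,22)):
    x,y=proj(c,M+[0,0,.0045])
    for n,b in(("cap",blob(c,(int(x)-m,int(y)-9,int(x)+m,int(y)+9),*B)),("knob",blob(c,(int(x)-m,int(y)-28,int(x)+m,int(y)+4),(0,0,0),(179,255,70)))):print(n,b["c"],b["box"])
r=blob(d,(215,205,275,280),(100,90,30),(125,255,255));print(r,"was c 245.07,257.82 box 223 236 267 276")
for n,b in(("scene0",s),("side0",d)):
    a=load(n)["image"].astype(int);df=(abs(a-b["image"]).max(2)>60).astype(np.uint8);k,l,t,ce=cv2.connectedComponentsWithStats(cv2.morphologyEx(df,cv2.MORPH_OPEN,np.ones((3,3),np.uint8)));print(n,[tuple(map(int,q)) for q in t[1:] if q[4]>25])
E
```

```text
clock: 25.2
ee_pos: [0.6301, 0.0451, 0.246]
orientation: [-0.0, 0.216, 0.976, -0.0]
force: [0.3, 0.3, -0.1]
grip_width: -0.0
grasp_force: 0.0
clock: 25.82
ee_pos: [0.6297, 0.0453, 0.3048]
orientation: [-0.001, 0.216, 0.976, -0.0]
force: [-0.3, 1.1, 0.5]
grip_width: -0.0001
grasp_force: 0.0
0.055689100872209706 0.16264705090381845
-0.02 [182.69439431 128.67790824] [184.31021672 146.58714296] 98 [77, 150, 188, 195, 194, 195, 196, 160, 132, 126, 117, 173, 180, 147, 170, 189, 188, 172, 174, 197, 196, 193, 188, 163, 95, 81, 74, 68, 124, 186, 185, 185, 186, 186, 185]
0.0 [208.2529563  128.63148077] [209.29896563 146.54177462] 98 [103, 101, 102, 100, 88, 22, 25, 34, 33, 40, 40, 46, 28, 110, 169, 190, 191, 174, 113, 36, 37, 30, 33, 22, 38, 102, 100, 100, 106, 190, 187, 201, 197, 165, 83]
0.01 [221.03226362 128.60826699] [221.79336525 146.5190904 ] 98 [101, 100, 94, 66, 66, 50, 20, 24, 24, 28, 47, 47, 46, 106, 169, 190, 193, 175, 112, 42, 40, 29, 18, 25, 53, 60, 60, 64, 62, 70, 114, 132, 130, 197, 130]
cap [223.51515152 170.87878788] [np.int32(220), np.int32(169), np.int32(228), np.int32(173)
[... 555 characters left out ...]
, 21, 21, 33, 509), (195, 26, 5, 25, 99), (238, 49, 13, 5, 56), (212, 55, 21, 22, 414), (202, 76, 10, 12, 89), (238, 81, 3, 10, 30), (214, 88, 14, 4, 45), (190, 91, 25, 39, 476), (232, 126, 7, 20, 116), (193, 131, 14, 20, 147), (220, 158, 9, 11, 55), (38, 234, 19, 15, 194), (223, 259, 24, 22, 419)]
side0 [(227, 0, 10, 14, 116), (199, 23, 15, 3, 45), (272, 25, 14, 36, 395), (199, 44, 13, 3, 39), (187, 71, 104, 107, 4956), (250, 80, 15, 10, 105), (238, 87, 38, 10, 193), (292, 191, 20, 26, 401), (231, 192, 26, 28, 495), (263, 265, 124, 46, 1327), (200, 269, 58, 48, 1522), (274, 305, 112, 79, 2220), (422, 317, 18, 9, 77), (441, 317, 29, 23, 434), (483, 332, 29, 46, 669), (440, 337, 31, 25, 526)]
```

The bar is centred over the knob (row 129, against 128.6 predicted for upright), and the flask hasn't moved. Handing in.

```bash
python3 -c "
from workcell import bot
print(bot.job_done())"
```

```text
the job is handed in; nothing more can be done
None
```

The flask is closed and handed in at about 26 s: by my measurements the stopper is fully seated and the bail upright over the knob. The flask did not move, and I kept clear of the bottle, tub and vials.

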